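# Lay a timber blank in the saw jig against its flip stop

### The job

Set up the timber blank in the sawing jig by pushing with the fingers, without picking it up. First push the red flip stop over until it is fully down across the trough, then tip the standing blank over towards the stop so that it lies in the trough with its blue end leading, and finally push it along the trough until the blue end is right up against the stop. Leave the things around the jig where they are.

Things in the scene. Friction and masses are not known exactly. Their poses are not given: they have to be found in the camera images.
- jig: fixed jig, grey base 112 x 400 mm. Trough along its y, open at both ends: 54 mm wide, centred on x = 0, floor 12 mm above the bench. -x side (the robot's): aluminium fence 18 mm thick, top 62 mm above the bench; +x side: wooden lip 12 mm thick, top 27 mm above the bench. Origin: centre of its underside, on the bench; z up; yaw within 0.3 rad of the world's
- carriage: dark steel carriage of the flip stop, fixed on top of the fence, 30 x 50 mm, 24 mm tall, somewhere along the +y half of the jig. Origin: centre of its underside, on the fence top (62 mm above the bench, 36 mm to -x of the trough's middle); axes parallel to the jig's
- stop_hinge (a point): hinge axis of the flip stop, 16 mm above the carriage's origin (78 mm above the bench); the axis runs along the jig's y
- stop (a joint): angle (rad) of the red flip stop: 0 = raised, leaning 15 degrees back from vertical to the jig's -x; grows as it swings over to +x; 1.83 = fully down, arm level across the trough (hard end). Starts at 0 to 0.2 and stays where left (friction 0.12 N m, about 2 N at the tip): push it all the way. Arm: flat bar 32 mm wide (y), 10 mm thick, 78 mm long from the hinge
- stop_plate (a point): middle of the stop plate's face that meets the blank. The red plate (12 mm thick along y, 36 mm wide, 50 mm deep) sits on the arm's underside; when the stop is down it hangs into the trough to 23 mm above the bench, its face at y = -6 mm in the carriage's frame; raised, it points to +x
- stop_tip (a point): free end of the stop's arm, 78 mm from the hinge on the bar's middle line, marked by a yellow strip on the outer face (the -x face when raised, the top face when down; this face is 5 mm from the middle line)
- blank: loose light timber blank 45 x 45 x 150 mm, about 0.15 kg, standing on end in the trough towards the jig's -y end, sides parallel to the trough. Origin: centre of the end it stands on; z along its length to the blue end. Tipped to the jig's +y it turns about its lower edge and lies down 35 mm or more short of the stop plate
- blank_blue_end (a point): centre of the blank's blue-banded end face, 150 mm from its origin along its z (up at the start)
- blank_middle (a point): middle of the blank, 75 mm from either end
- glue: white glue bottle, 52 mm across, 150 mm tall, upright, beyond the jig; bystander; origin at the centre of its underside
- screwdriver: screwdriver with a red handle lying on the bench beyond the jig; bystander; origin underneath it
- tape: yellow tape roll lying flat, 90 mm across, 24 mm tall; bystander; origin at the centre of its underside
- tin: tin can, 74 mm across, 90 mm tall, upright; bystander; origin at the centre of its underside
- offcut: dark wood offcut 60 x 40 mm, 100 mm tall, standing on the bench (not in the jig, no blue end); bystander; origin at the centre of its underside
- mug: blue mug, 80 mm across, 90 mm tall; bystander; origin at the centre of its underside
- square: carpenter's try square lying flat at the back, dark wood stock 110 mm and steel blade 160 mm, up to 18 mm tall; bystander; origin under the stock

How it is judged:
By the outcome, as a careful person would: the job done as asked, in the order asked, and still so for the second after the job is handed in, with the robot touching nothing.
It also fails if it takes over 61 s, if anything falls off the work surface, if the arm or the gripper's body presses on something with over 40 N, if the wrist force passes 120 N, or if a joint passes its speed limit or range.

### The arm

A 6-joint arm with a two-finger parallel gripper is mounted at the origin on the work surface. World frame = base frame: x ahead of the robot, y to its left, z up, the work surface at z = 0. Lengths are in m, angles in rad, forces in N, time in s.
With the tool pointing down it reaches from about 0.275 to 0.725 m from the base axis. Payload 15.9 kg.
Tool frame: the origin (TCP) lies at the very end of the fingers, on their centre line; the grasp point (between the pads) lies 19 mm behind it (ctrl.grip_point_offset is the x of the grasp point in the tool frame, in m); x points along the fingers, y is the direction in which the jaws open and shut, and the axes are right-handed (so a half turn about x gives the same grasp; the last joint's range is limited). The gripper opens to 85 mm and grips with 20 to 120 N. Pads are 22 mm wide; open, the fingers measure 114 mm over their backs; the gripper's body (76 mm by 85 mm) begins 54 mm behind the grasp point. The pads swing forward as they close: fully open they stand 13 mm farther back than shut.
Start: joints at [-1.231, 0.213, -0.034, 1.323, 0, 1.571], TCP at [0.167, -0.471, 0.231] pointing down, gripper open.
Joint ranges: [-2.98, 2.98], [-0.74, 1.72], [-1.14, 1.35], [-2.1, 2.04], [-1.57, 1.44], [-3.14, 3.14]. Speed limits (rad/s): [1.89, 1.89, 2.39, 2.57, 3.14, 3.14].

### API

Orientations are given as a unit quaternion [x, y, z, w].
In Python, from bench import ctrl, read_camera, get_calibration gives the robot as it stands.
- The arm moves only by the shell command python3 -m handwheel 'ROWS' [OPENING] [FORCE]. ROWS is JSON, a list of rows, each a list of 2 entries, a list of its own where there are three numbers: the shift along the tool's x, y, z in cm, then the turn about the tool's x in degrees. In form: [[[dx, dy, dz], roll], ...]. A call has exactly 5 rows; each row is the pose to reach, as a shift and turn from the pose commanded when the call began, along the tool's axes at that moment; what a row does not reach only later rows make up. A row lasts 1/8 s, in which the tool goes at most 62.5 mm and 10.7 degrees, less where a joint would pass 70% of its speed; a pose out of reach is approached as far as the arm can. A call with a gripper value outside its range is refused whole. OPENING is the opening, from 0 (shut) to 1 (fully open), set as the call begins (- or left out, the last holds). The fingers move at their own pace and stop on an object; FORCE is the grip in N (left out, the last holds). Time passes only in rows, so rows that repeat a pose let the fingers close, or fill a call up. It gives the time, the measured TCP pose, the force and the opening at its end, in the units of the state.
- ctrl.observe(): the state, without advancing time (a new reading comes with each control period).
- read_camera(name): name is "side" or "top"; returns (picture, depth): 480x640x3 uint8, red, green, blue; 480x640 float32, m along the optical axis (not along the pixel's ray), 0 where there is no reading.
- get_calibration(name): a dict with "intrinsics" (3x3 intrinsics, pixels), "dist_coeffs" ([k1, k2, p1, p2, k3] as OpenCV has them; the pictures are not rectified), "cam_to_world" (4x4, takes a point from camera to world coordinates). Camera axes: x right, y up, looking along -z (the intrinsics and any distortion apply to the point x, -y, -z); pixel columns grow to the right and rows downward; lengths in m; the calibration is good to about 2 mm. A picture is of the moment at which its call begins. get_calibration takes no time and is no camera call.
- ctrl.sign_off(): hands the job in, once; it reports no verdict.
The state is a dict: "time_s": time; "qpos": joint angles; "joint_vel": joint speeds; "tau": joint torques, N m; "tool_pos": TCP position; "tool_rot": TCP orientation; "force": force on the tool from outside, world axes, zero at the start; "moment": the same for the moment, N m; "opening": finger opening in m.
Only numpy, scipy, OpenCV 4.12 (cv2) and the standard library are available. Lean on these libraries where they do the work, as an engineer would, in place of code of your own. Each camera call takes 0.05 s, during which the arm holds its last target.

## Working session

There is one attempt and no reset: what is moved stays moved. The work goes in short steps, Python scripts to look and compute and a shell command to move; the robot and the scene stay as the last step left them, time stands still between calls to the robot, and variables do not carry over. Pictures are saved under pics/ and viewed, and the job is handed in when it is done.

```bash
mkdir -p pics; ls; cat > h.py <<'E'
import numpy as np,cv2,pickle
from bench import ctrl,read_camera,get_calibration
def snap(name,tag):
    im,d=read_camera(name); cv2.imwrite(f'pics/{tag}.png',im[...,::-1]); np.savez(f'{tag}.npz',im=im,d=d); return im,d
def world(name,d,u,v,depth=None):
    c=get_calibration(name); K=np.array(c['intrinsics']);D=np.array(c['dist_coeffs']);T=np.array(c['cam_to_world'])
    p=cv2.undistortPoints(np.array([[[u,v]]],float),K,D)[0,0]
    z=d[int(round(v)),int(round(u))] if depth is None else depth
    return (T@np.array([p[0]*z,-p[1]*z,-z,1]))[:3]
def onz(name,u,v,zw):
    a=world(name,None,u,v,0.1);b=world(name,None,u,v,1.0)
    return a+(b-a)*(zw-a[2])/(b[2]-a[2])
def proj(name,P):
    c=get_calibration(name); K=np.array(c['intrinsics']);D=np.array(c['dist_coeffs']);T=np.linalg.inv(np.array(c['cam_to_world']))
    q=np.c_[np.array(P),np.ones(len(P))]@T.T
    q=q[:,:3]*[1,-1,-1]
    return cv2.projectPoints(q,np.zeros(3),np.zeros(3),K,D)[0][:,0]
def crop(tag,x0,y0,x1,y1,k,out):
    im=np.load(tag+'.npz')['im'][y0:y1,x0:x1,::-1]
    cv2.imwrite(f'pics/{out}.png',cv2.resize(im,None,fx=k,fy=k,interpolation=cv2.INTER_CUBIC))
E
python3 -c "
from h import *
snap('top','t0');snap('side','s0')
print(ctrl.observe())
for n in('top','side'):print(get_calibration(n))"
```

```text
pics
{'time_s': 0.1, 'qpos': array([-1.23104125e+00,  2.13289886e-01, -3.49921294e-02,  1.32348277e+00,
       -4.72773133e-05,  1.57081028e+00]), 'joint_vel': array([-0.00079134, -0.00101022,  0.00083338,  0.00071561, -0.00194533,
        0.00018524]), 'tau': array([-4.43455065e-03, -6.87250757e+01,  4.87807667e+01,  1.21332754e-02,
       -1.96342903e-04, -7.53583777e-06]), 'tool_pos': array([ 0.16651398, -0.4711401 ,  0.23087584]), 'tool_rot': array([-0.6968547 , -0.11987442,  0.69700343, -0.11920512]), 'force': array([ 0.33160738, -0.67731644,  0.34713381]), 'moment': array([ 0.04074642, -0.03827832,  0.01328825]), 'opening': 0.08553938281005682}
{'intrinsics': array([[520.51626652,   0.        , 320.80405586],
       [  0.        , 520.51626652, 243.24932297],
       [  0.        ,   0.        ,   1.        ]]), 'dist_coeffs': array([0.01986528, 0.        , 0.        , 0.        , 0.        ]), 'cam_to_world': array([[-2.17298811e-02,  9.75966161e-01, -2.16836031e-01,
         3.35024824e-01],
       [-9.99752190e-01, -2.22611333e-02, -7.45546274e-06,
        -1.18709302e-02],
       [-4.83429207e-03,  2.16782135e-01,  9.76208039e-01,
         1.42735698e+00],
       [ 0.00000000e+00,  0.00000000e+00,  0.00000000e+00,
         1.00000000e+00]])}
{'intrinsics': array([[509.43758756,   0.        , 315.84332792],
       [  0.        , 509.43758756, 242.48304784],
       [  0.        ,   0.        ,   1.        ]]), 'dist_coeffs': array([-0.06302429,  0.        ,  0.        ,  0.        ,  0.        ]), 'cam_to_world': array([[-0.96144117,  0.17829926, -0.20938065,  0.35998531],
       [-0.27467705, -0.58508822,  0.76303624,  0.92211283],
       [ 0.01354265,  0.79112651,  0.61150261,  0.86896118],
       [ 0.        ,  0.        ,  0.        ,  1.        ]])}
```

View pics/t0.png

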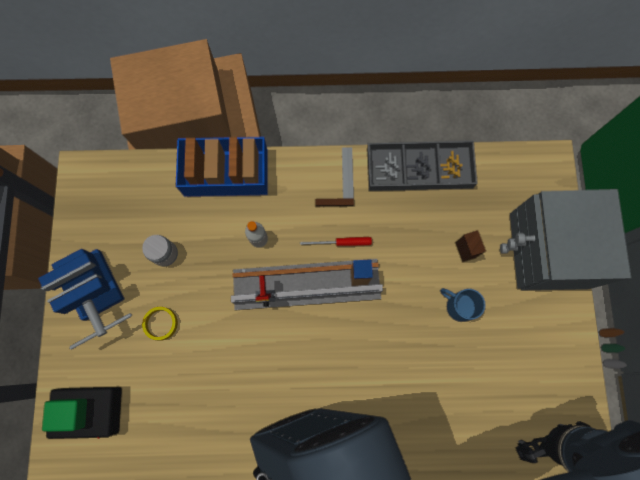

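View pics/s0.png

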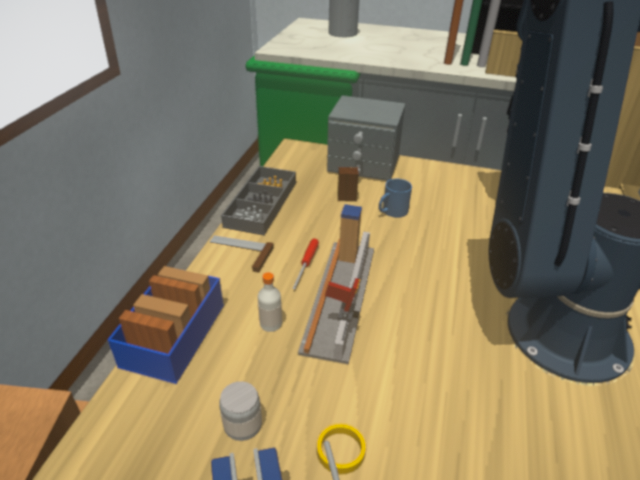

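The top view shows the jig at u 232–383, v 262–308. The raised red stop is near (262,288) and the blank near (362,272). The side view shows the same layout. I'll enlarge both.

```bash
python3 -c "
from h import *
crop('t0',222,225,392,325,4.7,'t0c');crop('s0',270,180,400,370,3.1,'s0c')"
```

```text
(no output)
```

View pics/t0c.png

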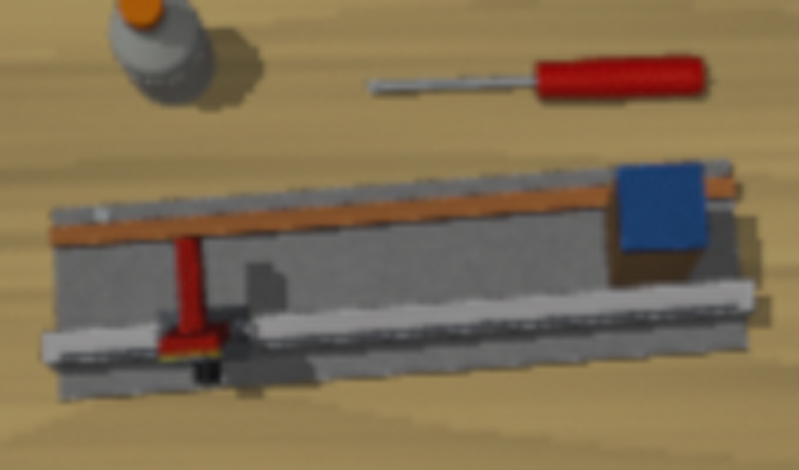

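View pics/s0c.png

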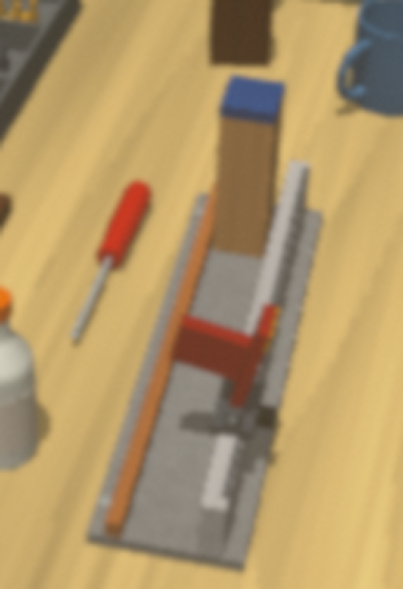

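```bash
cat > fit.py <<'E'
from h import *
from scipy.optimize import least_squares
c=lambda x,y:np.array([222+(x+.5)/4.7-.5,225+(y+.5)/4.7-.5])
obs=[((-.056,.2,.012),c(60,400)),((-.056,-.2,.012),c(747,350)),((.056,.2,.012),c(52,210)),((.056,-.2,.012),c(732,161)),
((-.045,.2,.062),c(45,362)),((-.045,-.2,.062),c(753,308)),((-.027,.2,.062),c(42,335)),((-.027,-.2,.062),c(754,281)),
((.027,.2,.027),c(50,246)),((.039,.2,.027),c(50,228)),((.039,-.2,.027),c(738,180)),((.027,-.2,.027),c(738,196))]
P=np.array([o[0] for o in obs]);U=np.array([o[1] for o in obs])
def tf(p,P):
    a=p[2];R=np.array([[np.cos(a),-np.sin(a),0],[np.sin(a),np.cos(a),0],[0,0,1]])
    return np.asarray(P)@R.T+[p[0],p[1],0]
r=least_squares(lambda p:(proj('top',tf(p,P))-U).ravel(),[.4,0,0]); print(r.x); print(r.fun.reshape(-1,2).round(1).tolist())
p=r.x
np.save('jig.npy',p)
def injig(w):
    a=p[2]; d=np.asarray(w)-[p[0],p[1],0]; return np.array([np.cos(a)*d[0]+np.sin(a)*d[1],-np.sin(a)*d[0]+np.cos(a)*d[1],d[2]])
for n,(x,y) in dict(bl=(620,248),br=(705,250),tl=(617,168),tr=(703,166)).items():
    w=onz('top',*c(x,y),.162); print(n,injig(w).round(4))
# raised stop arm tip: height ~ .078+.078cos15
for n,(x,y) in dict(tl=(160,355),tr=(218,352),pl=(177,240),pr=(200,238)).items():
    u=c(x,y); d=np.load('t0.npz')['d']; print(n,injig(onz('top',*u,.153)).round(4), injig(world('top',d,*u)).round(4))
d=np.load('t0.npz')['d'];
for n,(x,y) in dict(bluetop=(660,210),tip=(190,350),plate=(188,290),carr=(240,330),carl=(165,330)).items(): print(n,injig(world('top',d,*c(x,y))).round(4))
sd=np.load('s0.npz')['d']
S=lambda x,y:np.array([270+(x+.5)/3.1-.5,180+(y+.5)/3.1-.5])
for n,(x,y) in dict(blue=(250,100),blankface=(243,200),plateface=(210,345),arm=(258,345),tip=(270,310)).items(): print('side',n,injig(world('side',sd,*S(x,y))).round(4))
E
python3 fit.py
```

```text
[0.53910125 0.03006375 0.05079158]
[[-0.3, -1.0], [0.6, -1.1], [-0.0, -1.2], [-0.2, -1.3], [-0.4, 1.1], [1.0, 1.5], [-0.0, 0.0], [0.1, 0.4], [-0.2, 0.7], [-0.3, 0.2], [-0.3, -0.2], [0.1, 0.7]]
bl [-0.0167 -0.1196  0.162 ]
br [-0.021  -0.1637  0.162 ]
tl [ 0.0258 -0.1217  0.162 ]
tr [ 0.0235 -0.1669  0.162 ]
tl [-0.0538  0.1236  0.153 ] [-0.0539  0.1236  0.1532]
tr [-0.0545  0.0934  0.153 ] [-0.0443  0.1017  0.0675]
pl [0.006  0.1119 0.153 ] [0.0086 0.1137 0.1374]
pr [0.0062 0.0998 0.153 ] [0.0125 0.1037 0.1147]
bluetop [ 0.0023 -0.1425  0.1591]
tip [-0.0516  0.1085  0.1469]
plate [-0.0183  0.1093  0.1352]
carr [-0.0346  0.0878  0.08  ]
carl [-0.0319  0.1287  0.083 ]
side blue [ 0.0084 -0.1318  0.1635]
side blankface [ 0.0074 -0.122   0.0705]
side plateface [-0.009   0.1135  0.1253]
side arm [-0.0434  0.1256  0.144 ]
side tip [-0.0469  0.1022  0.1558]
```

```bash
cat > go.py <<'E'
from h import *
import sys
from scipy.spatial.transform import Rotation as R
p=np.load('jig.npy')
def state():
    s=ctrl.observe(); return s
def axes():
    return R.from_quat(ctrl.observe()['tool_rot']).as_matrix()
def jig2w(P):
    a=p[2];return np.array([[np.cos(a),-np.sin(a),0],[np.sin(a),np.cos(a),0],[0,0,1]])@np.array(P)+[p[0],p[1],0]
def w2jig(w):
    a=p[2];return np.array([[np.cos(a),-np.sin(a),0],[np.sin(a),np.cos(a),0],[0,0,1]]).T@(np.array(w)-[p[0],p[1],0])
s=ctrl.observe();M=axes()
print('t',round(s['time_s'],2),'jig tcp mm',(w2jig(s['tool_pos'])*1e3).round(1),'F',s['force'].round(1),'open',round(s['opening'],3))
Y=M[:,1];ang=np.degrees(np.arctan2(Y[1],Y[0]))-np.degrees(p[2])
print('tool y heading in jig deg',round(ang,2), 'x',M[:,0].round(2))
a=sys.argv[1:]
for i in range(0,len(a),3):
    P=jig2w(np.array(list(map(float,a[i:i+3])))/1e3)
    print('to',a[i:i+3],'shift cm',(M.T@(P-s['tool_pos'])*100).round(2))
E
python3 go.py -110 108 230
```

```text
t 0.1 jig tcp mm [-397.6 -481.6  230.9] F [ 0.3 -0.7  0.3] open 0.086
tool y heading in jig deg -73.44 x [-0.  0. -1.]
to ['-110', '108', '230'] shift cm [  0.13 -48.33 -44.36]
```

```bash
python3 -m handwheel '[[[0,-4,-3.5],3],[[0,-8.5,-7.5],6],[[0,-13,-12],10],[[0,-17.5,-16.5],13],[[0,-22,-20.5],16.6]]' 0 40; python3 go.py -110 108 230
```

```text
time_s: 0.72
tool_pos: [0.2866, -0.1948, 0.2312]
tool_rot: [0.707, 0.017, -0.707, 0.017]
force: [1.2, -0.7, -0.4]
opening: 0.0003
t 0.72 jig tcp mm [-263.6 -211.7  231.2] F [ 1.2 -0.7 -0.4] open 0.0
tool y heading in jig deg -90.12 x [ 0. -0. -1.]
to ['-110', '108', '230'] shift cm [  0.13 -32.01 -15.29]
```

```bash
python3 -m handwheel '[[[0,-5,-2.5],0],[[0,-10.5,-5],0],[[0,-16,-7.5],0],[[0,-21.5,-10],0],[[0,-26,-12.5],0]]'; python3 -m handwheel '[[[0,-3,-1.5],0],[[0,-5,-2.5],0],[[0,-6,-2.8],0],[[0,-6,-2.8],0],[[0,-6,-2.8],0]]'; python3 go.py -110 108 122
```

```text
time_s: 1.35
tool_pos: [0.4003, 0.0442, 0.2313]
tool_rot: [-0.706, -0.042, 0.707, -0.024]
force: [0.2, 0.1, 0.8]
opening: -0.0003
time_s: 1.98
tool_pos: [0.4269, 0.0691, 0.2329]
tool_rot: [-0.704, -0.062, 0.707, -0.025]
force: [-0.4, 0.9, -0.1]
opening: 0.0004
t 1.98 jig tcp mm [-110.1   44.7  232.9] F [-0.4  0.9 -0.1] open 0.0
tool y heading in jig deg -85.83 x [-0.01  0.05 -1.  ]
to ['-110', '108', '122'] shift cm [11.4  -5.73 -0.48]
```

```bash
python3 -c "
from bench import ctrl
s=ctrl.observe();print(s['qpos'].round(3),s['tau'].round(1),s['joint_vel'].round(3))"
```

```text
[ 0.123  0.074 -0.195  1.303  0.052  3.141] [  0.1 -55.2  48.7  -0.    0.3   0. ] [ 0.002 -0.001  0.001  0.     0.001  0.   ]
```

```bash
python3 -m handwheel '[[[0,0,0],-10],[[0,0,0],-20],[[0,0,0],-30],[[0,0,0],-40],[[0,0,0],-50]]'; python3 go.py -110 108 122;  python3 -c "
from bench import ctrl
s=ctrl.observe();print(s['qpos'].round(3))"
```

```text
time_s: 2.6
tool_pos: [0.4269, 0.0693, 0.2329]
tool_rot: [0.626, 0.357, -0.613, 0.322]
force: [-0.6, 0.3, -0.3]
opening: 0.0001
t 2.6 jig tcp mm [-110.    44.8  232.9] F [-0.6  0.3 -0.3] open 0.0
tool y heading in jig deg -35.45 x [-0.01  0.05 -1.  ]
to ['-110', '108', '122'] shift cm [11.4  -3.28 -4.7 ]
[ 0.123  0.074 -0.194  1.303  0.052  2.262]
```

```bash
python3 -m handwheel '[[[0,0,0],-10],[[0,0,0],-20],[[0,0,0],-30],[[0,0,0],-40],[[0,0,0],-50]]'; python3 -m handwheel '[[[0,0,0],-10],[[0,0,0],-20],[[0,0,0],-30],[[0,0,0],-40],[[0,0,0],-50]]'; python3 -m handwheel '[[[0,0,0],-10],[[0,0,0],-20],[[0,0,0],-25.5],[[0,0,0],-25.5],[[0,0,0],-25.5]]';python3 go.py -110 108 122;  python3 -c "
from bench import ctrl
s=ctrl.observe();print(s['qpos'].round(3))"
```

```text
time_s: 3.22
tool_pos: [0.4269, 0.0693, 0.2329]
tool_rot: [0.432, 0.583, -0.405, 0.557]
force: [0.2, 0.6, 0.0]
opening: 0.0001
time_s: 3.85
tool_pos: [0.4269, 0.0693, 0.2329]
tool_rot: [0.156, 0.699, -0.121, 0.687]
force: [-0.6, -0.4, -0.6]
opening: 0.0003
time_s: 4.47
tool_pos: [0.4271, 0.0695, 0.2328]
tool_rot: [0.003, 0.709, 0.034, 0.705]
force: [0.2, -0.2, 0.6]
opening: -0.0004
t 4.47 jig tcp mm [-109.9   45.   232.8] F [ 0.2 -0.2  0.6] open -0.0
tool y heading in jig deg 89.57 x [-0.01  0.05 -1.  ]
to ['-110', '108', '122'] shift cm [11.4   5.71 -0.  ]
[ 0.123  0.075 -0.194  1.303  0.052  0.08 ]
```

```bash
python3 -m handwheel '[[[0,3,0],0],[[3,5.7,0],0],[[6,5.7,0],0],[[9,5.7,0],0],[[11.4,5.7,0],0]]'; python3 go.py -110 108 122 -75 108 122 -7 108 125; python3 -c "
from h import *
snap('side','s1');snap('top','t1');crop('s1',220,100,420,370,2.2,'s1c');crop('t1',200,225,400,375,4,'t1c')"
```

```text
time_s: 5.1
tool_pos: [0.4233, 0.1324, 0.1208]
tool_rot: [0.003, 0.709, 0.034, 0.704]
force: [0.4, -0.1, 0.2]
opening: 0.0
t 5.1 jig tcp mm [-110.4  108.   120.8] F [ 0.4 -0.1  0.2] open 0.0
tool y heading in jig deg 89.61 x [-0.01  0.05 -1.  ]
to ['-110', '108', '122'] shift cm [-0.12  0.    0.04]
to ['-75', '108', '122'] shift cm [-0.14  0.03  3.54]
to ['-7', '108', '125'] shift cm [-0.47  0.09 10.34]
```

View pics/s1c.png

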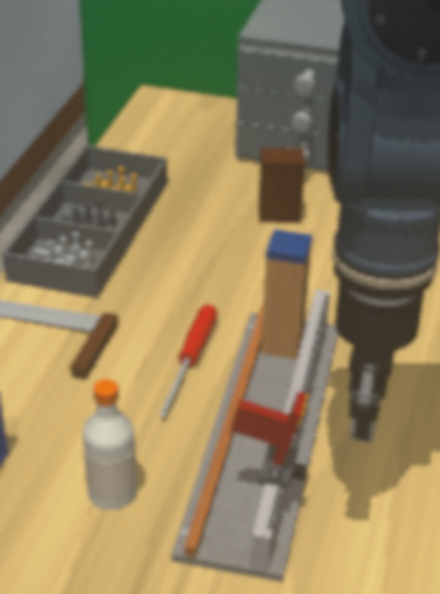

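View pics/t1c.png

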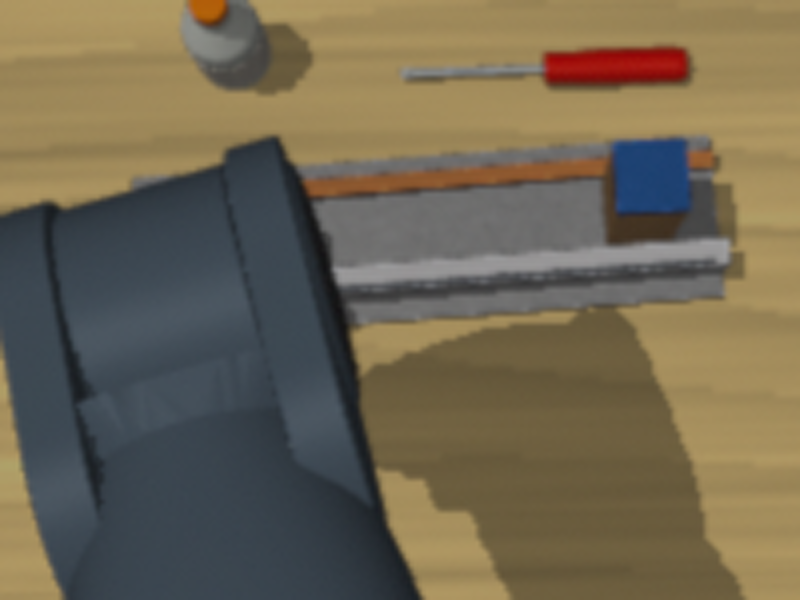

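The side view shows the closed fingers at crop (362,437), on the robot's side of the raised stop. Next I push the stop over.

```bash
python3 -m handwheel '[[[-0.4,0,1.5],0],[[-0.4,0,3],0],[[-0.4,0,4.2],0],[[-0.4,0,5.2],0],[[-0.4,0,6.2],0]]';python3 -m handwheel '[[[0,0,1],0],[[0,0,2],0],[[0,0,3],0],[[0,0,4],0],[[0,0,5],0]]'; python3 go.py 2 108 100 15 108 95  19 108 85; python3 -c "
from h import *
snap('side','s2');crop('s2',220,100,420,370,2.2,'s2c')"
```

```text
time_s: 5.82
tool_pos: [0.4861, 0.1351, 0.1255]
tool_rot: [0.002, 0.709, 0.035, 0.704]
force: [-2.7, -0.0, 1.9]
opening: -0.0002
time_s: 6.45
tool_pos: [0.5364, 0.1374, 0.1253]
tool_rot: [0.002, 0.709, 0.035, 0.705]
force: [-1.1, 1.0, -0.5]
opening: -0.0
t 6.45 jig tcp mm [  2.8 107.3 125.3] F [-1.1  1.  -0.5] open -0.0
tool y heading in jig deg 89.72 x [-0.01  0.05 -1.  ]
to ['2', '108', '100'] shift cm [ 2.53 -0.07 -0.07]
to ['15', '108', '95'] shift cm [ 3.03 -0.09  1.24]
to ['19', '108', '85'] shift cm [ 4.02 -0.14  1.64]
```

View pics/s2c.png

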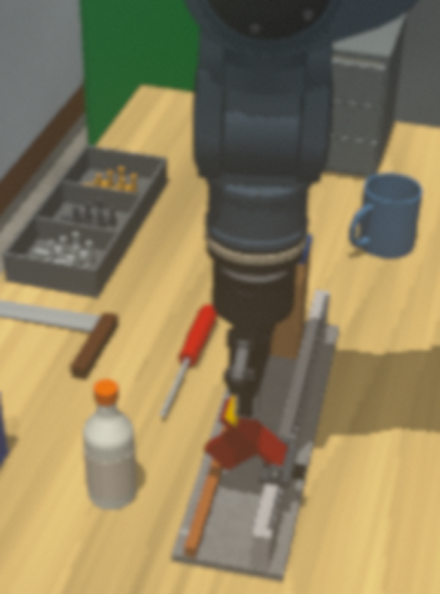

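The stop is over by about 45°, with the yellow tip at crop (232,410) just ahead of the finger. Now down.

```bash
python3 -m handwheel '[[[0.8,0,0],0],[[1.6,0,0],0],[[2.4,0,0],0],[[2.8,0,0.6],0],[[3,0,1.2],0]]';python3 -m handwheel '[[[0.3,0,0.2],0],[[0.5,0,0.4],0],[[0.7,0,0.4],0],[[0.9,0,0.4],0],[[1.0,0,0.4],0]]'; python3 go.py 19 108 83
```

```text
time_s: 7.12
tool_pos: [0.5476, 0.1395, 0.095]
tool_rot: [0.002, 0.709, 0.035, 0.704]
force: [-1.0, -0.3, 0.4]
opening: 0.0003
time_s: 7.75
tool_pos: [0.5514, 0.1402, 0.0853]
tool_rot: [0.002, 0.709, 0.035, 0.705]
force: [1.4, 0.0, 1.4]
opening: 0.0001
t 7.75 jig tcp mm [ 17.9 109.4  85.3] F [1.4 0.  1.4] open 0.0
tool y heading in jig deg 89.72 x [-0.01  0.05 -1.  ]
to ['19', '108', '83'] shift cm [ 0.22 -0.15  0.11]
```

```bash
python3 -m handwheel '[[[0.1,0,0],0],[[0.15,0,0],0],[[0.2,0,0],0],[[0.25,0,0],0],[[0.3,0,0],0]]';python3 -m handwheel '[[[0.05,0,0],0],[[0.1,0,0],0],[[0.1,0,0],0],[[0.1,0,0],0],[[0.1,0,0],0]]'; python3 go.py
```

```text
time_s: 8.38
tool_pos: [0.5515, 0.1403, 0.0829]
tool_rot: [0.002, 0.709, 0.035, 0.705]
force: [-2.8, -2.6, 16.3]
opening: -0.0
time_s: 9.0
tool_pos: [0.5516, 0.1403, 0.0827]
tool_rot: [0.002, 0.708, 0.035, 0.705]
force: [-6.6, -3.8, 24.6]
opening: -0.0
t 9.0 jig tcp mm [ 18.1 109.4  82.7] F [-6.6 -3.8 24.6] open -0.0
tool y heading in jig deg 89.71 x [-0.01  0.05 -1.  ]
```

Contact at 0.083 m with 25 N means the stop is at its hard end. Now lift, look, and go over behind the blank.

```bash
python3 -m handwheel '[[[-2,0,0],0],[[-6,0,0],0],[[-10,0,0],0],[[-14,0,0],0],[[-15,0,0],0]]'; python3 go.py 2 -220 230 2 -220 140; python3 -c "
from h import *
snap('side','s3');crop('s3',220,100,420,370,2.2,'s3c')"
```

```text
time_s: 9.62
tool_pos: [0.5532, 0.1328, 0.2334]
tool_rot: [0.002, 0.708, 0.035, 0.706]
force: [-0.9, -0.6, 0.0]
opening: 0.0002
t 9.62 jig tcp mm [ 19.3 101.9 233.4] F [-0.9 -0.6  0. ] open 0.0
tool y heading in jig deg 89.73 x [-0.    0.05 -1.  ]
to ['2', '-220', '230'] shift cm [ -1.35 -32.17  -1.58]
to ['2', '-220', '140'] shift cm [  7.64 -32.64  -1.56]
```

View pics/s3c.png

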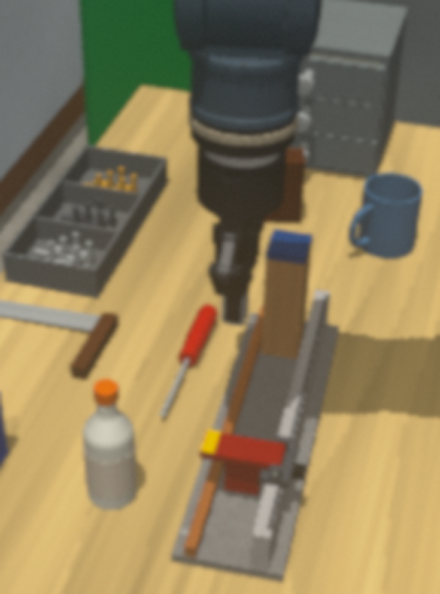

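The stop is level, from yellow tip (210,443) to the hinge (285,465), and its plate hangs in the trough.

```bash
python3 -m handwheel '[[[-1,-5,0],0],[[-1.3,-11,-0.5],0],[[-1.3,-17,-1],0],[[-1.3,-23,-1.5],0],[[-1.3,-28,-1.6],0]]'; python3 -m handwheel '[[[0,-3,0],0],[[0,-4.4,0],0],[[0,-4.4,0],0],[[0,-4.4,0],0],[[0,-4.4,0],0]]'; python3 go.py 2 -220 140 2 -190 140; python3 -c "
from h import *
snap('side','s4');crop('s4',270,100,420,300,3,'s4c')
snap('top','t4');crop('t4',222,225,392,325,4.7,'t4c')"
```

```text
time_s: 10.3
tool_pos: [0.5484, -0.1501, 0.2282]
tool_rot: [0.002, 0.71, 0.035, 0.704]
force: [-0.0, -0.2, -0.5]
opening: 0.0
time_s: 10.92
tool_pos: [0.5516, -0.1909, 0.2275]
tool_rot: [0.002, 0.709, 0.035, 0.705]
force: [-0.5, -0.0, -1.1]
opening: -0.0001
t 10.93 jig tcp mm [   1.2 -221.3  227.5] F [-0.5 -0.  -1.1] open -0.0
tool y heading in jig deg 89.8 x [-0.01  0.05 -1.  ]
to ['2', '-220', '140'] shift cm [ 8.74 -0.32  0.12]
to ['2', '-190', '140'] shift cm [8.9  2.67 0.11]
```

View pics/s4c.png

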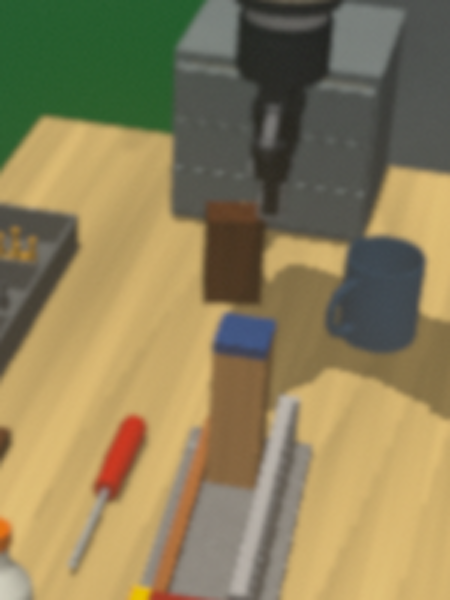

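View pics/t4c.png

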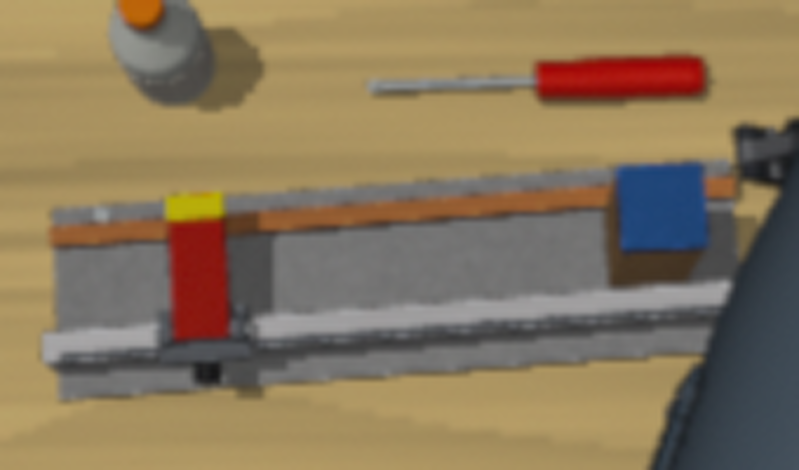

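```bash
python3 -m handwheel '[[[2,-0.1,0],0],[[4,-0.2,0],0],[[6,-0.3,0],0],[[8,-0.3,0],0],[[8.7,-0.3,0.1],0]]'; python3 -m handwheel '[[[0,0.8,0],0],[[0,1.6,0],0],[[0,2.4,0],0],[[0,3,0],0],[[0,3.5,0],0]]';python3 -m handwheel '[[[0,0.5,0],0],[[0,1,0],0],[[0,1.5,0],0],[[0,2,0],0],[[0,2.5,0],0]]'; python3 go.py; python3 -c "
from h import *
snap('side','s5');crop('s5',270,100,420,300,3,'s5c')"
```

```text
time_s: 11.65
tool_pos: [0.5514, -0.1899, 0.1395]
tool_rot: [0.002, 0.709, 0.035, 0.704]
force: [0.1, 0.4, 0.2]
opening: 0.0001
time_s: 12.28
tool_pos: [0.5504, -0.1551, 0.1423]
tool_rot: [0.002, 0.709, 0.035, 0.705]
force: [-0.8, -0.6, -0.4]
opening: 0.0
time_s: 12.9
tool_pos: [0.5491, -0.1303, 0.1434]
tool_rot: [0.002, 0.709, 0.035, 0.704]
force: [0.4, -0.5, 0.5]
opening: 0.0002
t 12.9 jig tcp mm [   1.9 -160.6  143.4] F [ 0.4 -0.5  0.5] open 0.0
tool y heading in jig deg 89.72 x [-0.01  0.05 -1.  ]
```

View pics/s5c.png

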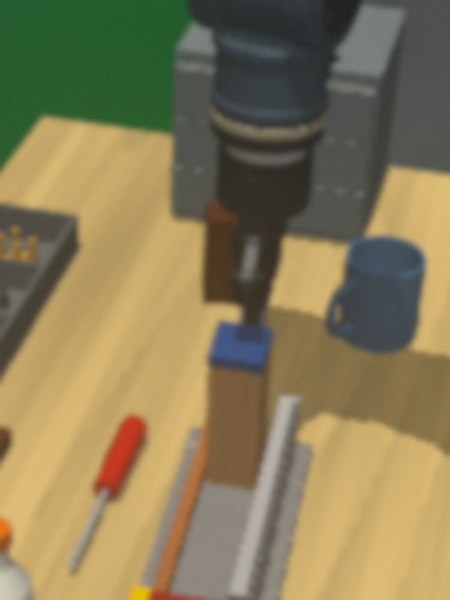

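The blank is tilting about its lower front edge: its base is unmoved at crop y≈485 and its top has moved forward. I'll keep pushing slowly.

```bash
python3 -m handwheel '[[[0,0.4,0],0],[[0,0.8,0],0],[[0,1.2,0],0],[[0,1.6,0],0],[[0,2,0],0]]'; python3 -m handwheel '[[[0,0.3,0],0],[[0,0.6,0],0],[[0,0.9,0],0],[[0,1.2,0],0],[[0,1.2,0],0]]'; python3 go.py; python3 -c "
from h import *
snap('side','s6');crop('s6',270,100,420,300,3,'s6c')"
```

```text
time_s: 13.58
tool_pos: [0.5482, -0.1104, 0.1445]
tool_rot: [0.002, 0.709, 0.035, 0.705]
force: [0.5, 0.5, 0.5]
opening: -0.0001
time_s: 14.2
tool_pos: [0.5477, -0.0985, 0.1451]
tool_rot: [0.002, 0.709, 0.035, 0.705]
force: [0.2, -0.2, 0.2]
opening: -0.0
t 14.2 jig tcp mm [   2.  -128.8  145.1] F [ 0.2 -0.2  0.2] open -0.0
tool y heading in jig deg 89.74 x [-0.01  0.05 -1.  ]
```

View pics/s6c.png

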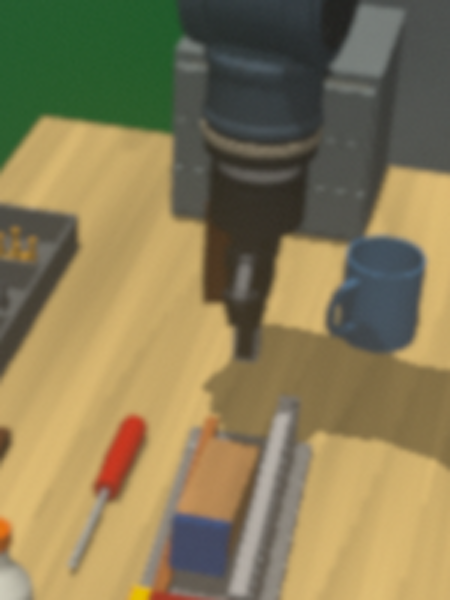

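The blank now lies in the trough with its blue end (crop 200,540) towards the stop. Next I back off and measure it.

```bash
python3 -m handwheel '[[[0,-2,0],0],[[0,-5,0],0],[[0,-8,0],0],[[0,-9.5,0],0],[[0,-9.5,0],0]]'; python3 go.py 0 -200 30 0 -160 30 0 -80 30; python3 -c "
from h import *
snap('top','t7');crop('t7',222,225,392,325,4.7,'t7c');snap('side','s7');crop('s7',270,150,400,350,3,'s7c')"
```

```text
time_s: 14.88
tool_pos: [0.5519, -0.1944, 0.1399]
tool_rot: [0.003, 0.709, 0.034, 0.704]
force: [-1.0, 0.6, -0.6]
opening: 0.0001
t 14.88 jig tcp mm [   1.3 -224.8  139.9] F [-1.   0.6 -0.6] open 0.0
tool y heading in jig deg 89.63 x [-0.01  0.05 -1.  ]
to ['0', '-200', '30'] shift cm [11.1   1.91 -0.09]
to ['0', '-160', '30'] shift cm [11.31  5.9  -0.12]
to ['0', '-80', '30'] shift cm [11.73 13.89 -0.17]
```

View pics/t7c.png

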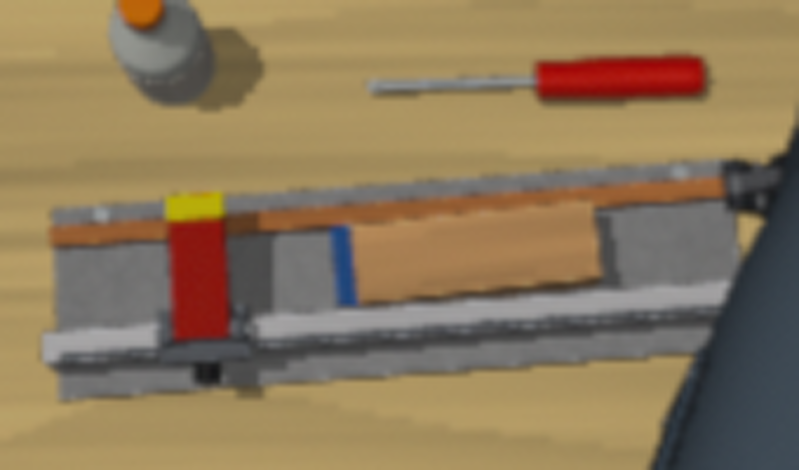

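View pics/s7c.png

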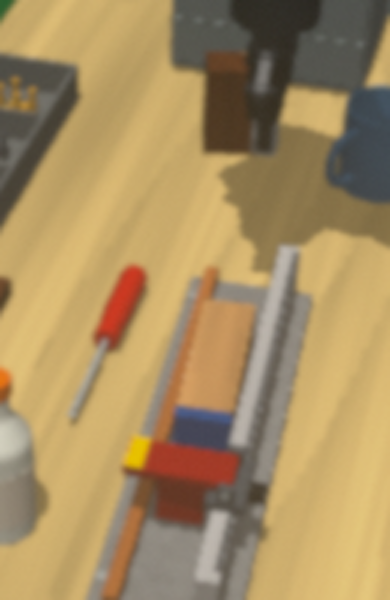

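```bash
cat >> fit.py <<'E'
print('----')
d=np.load('t7.npz')['d']
for n,(x,y) in dict(bl=(331,229),blo=(340,305),re=(597,204),reo=(602,279)).items(): print(n,injig(onz('top',*c(x,y),.057)).round(4))
print(injig(world('top',d,*c(450,250))).round(4))
E
python3 fit.py | sed -n '/----/,$p'
```

```text
----
bl [0.0218 0.0354 0.057 ]
blo [-0.0217  0.033   0.057 ]
re [ 0.0251 -0.1161  0.057 ]
reo [-0.0178 -0.1153  0.057 ]
[ 0.0053 -0.031   0.0544]
```

```bash
python3 -m handwheel '[[[2,1.5,0],0],[[5,3,0],0],[[8,4,0],0],[[10,4.5,0],0],[[11.2,4.5,0],0]]'; python3 go.py 2 -140 30 2 -130 30 2 -60 30
```

```text
time_s: 15.6
tool_pos: [0.5488, -0.1415, 0.03]
tool_rot: [0.002, 0.709, 0.035, 0.704]
force: [-0.7, 0.8, -1.3]
opening: -0.0001
t 15.6 jig tcp mm [   1.  -171.8   30. ] F [-0.7  0.8 -1.3] open -0.0
tool y heading in jig deg 89.81 x [-0.01  0.05 -1.  ]
to ['2', '-140', '30'] shift cm [0.16 3.18 0.09]
to ['2', '-130', '30'] shift cm [0.21 4.17 0.09]
to ['2', '-60', '30'] shift cm [ 0.58 11.16  0.07]
```

```bash
python3 -m handwheel '[[[0.05,1,0],0],[[0.1,2,0.1],0],[[0.15,3,0.1],0],[[0.2,4,0.1],0],[[0.25,5,0.1],0]]'; python3 -m handwheel '[[[0.05,0.8,0],0],[[0.1,1.6,0],0],[[0.1,2.4,0],0],[[0.15,3.2,0],0],[[0.2,4,0],0]]'; python3 go.py 2 -60 30;python3 -c "
from h import *
snap('side','s8');crop('s8',270,150,400,350,3,'s8c')"
```

```text
time_s: 16.23
tool_pos: [0.5479, -0.0921, 0.031]
tool_rot: [0.002, 0.709, 0.035, 0.705]
force: [-0.7, -1.7, 0.2]
opening: 0.0002
time_s: 16.85
tool_pos: [0.546, -0.0523, 0.0309]
tool_rot: [0.002, 0.709, 0.034, 0.705]
force: [0.3, -1.7, 1.0]
opening: -0.0002
t 16.85 jig tcp mm [  2.7 -82.6  30.9] F [ 0.3 -1.7  1. ] open -0.0
tool y heading in jig deg 89.72 x [-0.01  0.05 -1.  ]
to ['2', '-60', '30'] shift cm [ 0.2   2.25 -0.08]
```

View pics/s8c.png

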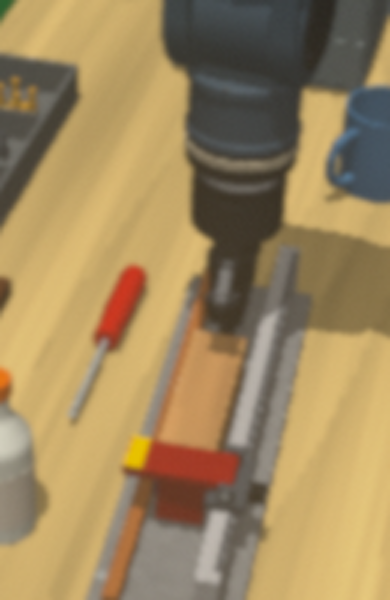

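The blank is sliding and its blue end is now hidden behind the stop arm. I'll continue slowly to contact.

```bash
python3 -m handwheel '[[[0,0.3,0],0],[[0.05,0.6,0],0],[[0.05,0.9,0],0],[[0.05,1.1,0],0],[[0.1,1.3,0],0]]'; python3 -m handwheel '[[[0,0.1,0],0],[[0,0.2,0],0],[[0,0.3,0],0],[[0,0.4,0],0],[[0,0.5,0],0]]'; python3 go.py
```

```text
time_s: 17.52
tool_pos: [0.5454, -0.0397, 0.0305]
tool_rot: [0.002, 0.709, 0.035, 0.705]
force: [-0.1, -0.7, 1.0]
opening: 0.0002
time_s: 18.15
tool_pos: [0.5451, -0.0346, 0.0308]
tool_rot: [0.002, 0.709, 0.035, 0.704]
force: [-0.2, -0.5, 0.5]
opening: 0.0001
t 18.15 jig tcp mm [  2.7 -64.9  30.8] F [-0.2 -0.5  0.5] open 0.0
tool y heading in jig deg 89.72 x [-0.01  0.05 -1.  ]
```

```bash
for i in 1; do python3 -m handwheel '[[[0,0.1,0],0],[[0,0.2,0],0],[[0,0.3,0],0],[[0,0.4,0],0],[[0,0.4,0],0]]'; done; python3 -m handwheel '[[[0,0.05,0],0],[[0,0.1,0],0],[[0,0.15,0],0],[[0,0.2,0],0],[[0,0.2,0],0]]'
```

```text
time_s: 18.77
tool_pos: [0.545, -0.0306, 0.031]
tool_rot: [0.002, 0.709, 0.035, 0.705]
force: [0.1, -0.4, 0.2]
opening: 0.0002
time_s: 19.4
tool_pos: [0.5449, -0.0287, 0.031]
tool_rot: [0.002, 0.709, 0.035, 0.704]
force: [0.3, 0.7, -0.6]
opening: -0.0003
```

```bash
python3 -m handwheel '[[[0,0.05,0],0],[[0,0.1,0],0],[[0,0.15,0],0],[[0,0.2,0],0],[[0,0.2,0],0]]'; python3 -m handwheel '[[[0,0.05,0],0],[[0,0.1,0],0],[[0,0.15,0],0],[[0,0.2,0],0],[[0,0.2,0],0]]';python3 -c "
from h import *
snap('top','t9');crop('t9',222,225,392,325,4.7,'t9c')"
```

```text
time_s: 20.02
tool_pos: [0.5452, -0.0281, 0.0313]
tool_rot: [0.001, 0.709, 0.033, 0.705]
force: [0.6, -12.1, -0.6]
opening: -0.0002
time_s: 20.65
tool_pos: [0.5454, -0.0277, 0.0315]
tool_rot: [0.001, 0.709, 0.032, 0.705]
force: [2.4, -24.8, -0.9]
opening: 0.0003
```

View pics/t9c.png

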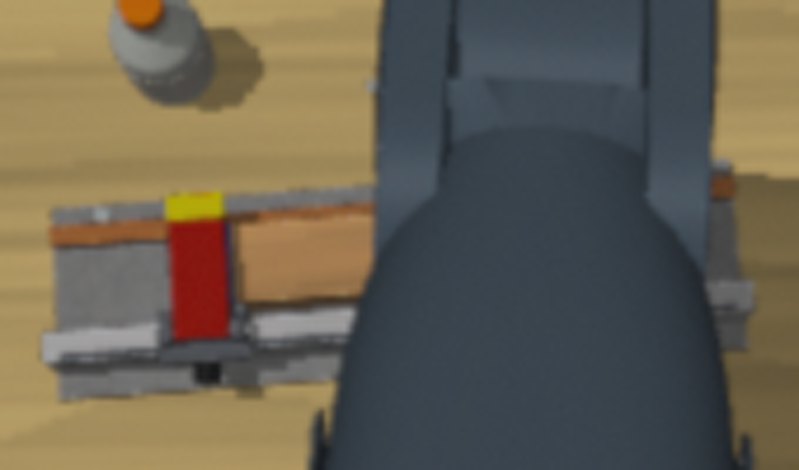

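Contact is firm at 25 N, with the blue band just visible at the arm's edge (230,270). I'll back off slowly, lift clear and check.

```bash
python3 -m handwheel '[[[0,-0.2,0],0],[[0,-0.5,0],0],[[0,-1.5,0],0],[[0,-3,0],0],[[0,-5,0],0]]'; python3 -m handwheel '[[[-3,0,0],0],[[-7,0,0],0],[[-12,-3,0],0],[[-16,-8,0],0],[[-16,-13,0],0]]';python3 -m handwheel '[[[0,-4,-4],0],[[0,-8,-8],0],[[0,-8,-10],0],[[0,-8,-10],0],[[0,-8,-10],0]]';python3 -c "
from h import *
snap('top','t10');crop('t10',222,225,392,325,4.7,'t10c');snap('side','s10');crop('s10',270,180,400,370,3.1,'s10c')"; python3 go.py
```

```text
time_s: 21.32
tool_pos: [0.547, -0.0757, 0.0286]
tool_rot: [0.002, 0.709, 0.035, 0.705]
force: [0.0, -0.5, -0.8]
opening: -0.0002
time_s: 21.95
tool_pos: [0.5553, -0.2156, 0.185]
tool_rot: [0.001, 0.707, 0.034, 0.706]
force: [0.7, 0.2, -0.9]
opening: -0.0001
time_s: 22.58
tool_pos: [0.4583, -0.2973, 0.1781]
tool_rot: [0.002, 0.709, 0.035, 0.705]
force: [0.8, 1.3, -0.0]
opening: -0.0003
t 22.68 jig tcp mm [ -97.  -322.4  178. ] F [0.9 0.2 0.8] open 0.0
tool y heading in jig deg 89.77 x [-0.01  0.05 -1.  ]
```

View pics/t10c.png

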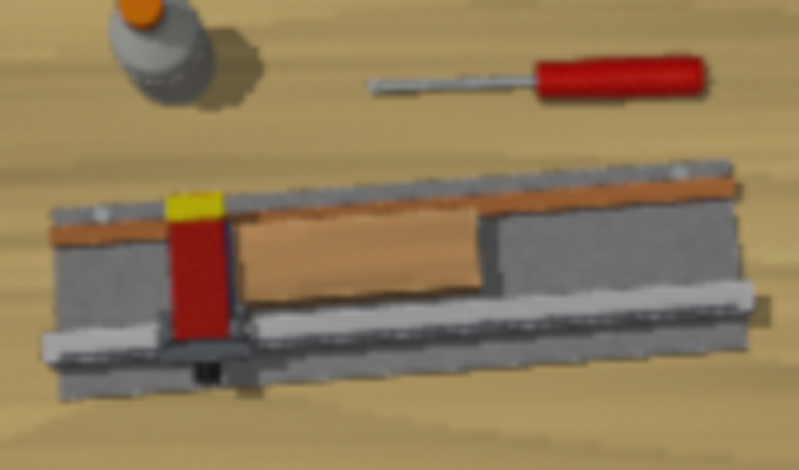

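View pics/s10c.png

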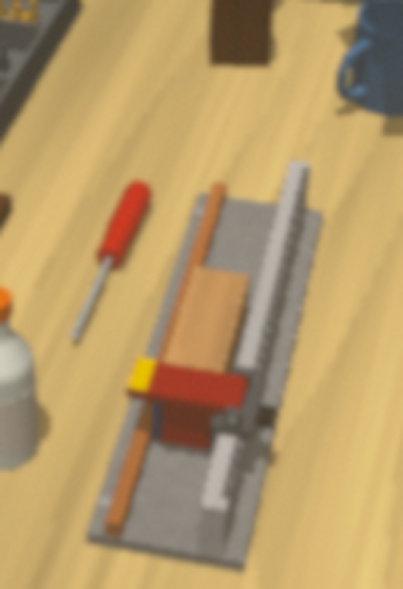

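View pics/t10.png

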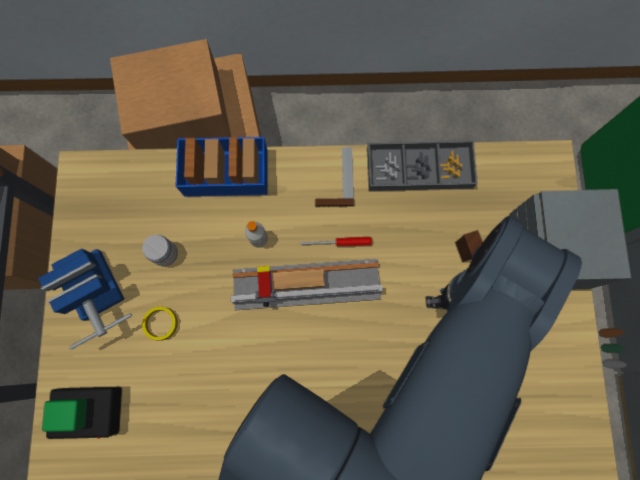

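```bash
cat >> fit.py <<'E'
print('====')
for n,(x,y) in dict(re=(475,210),reo=(479,289),plate_top=(225,220),plate_bot=(229,335)).items(): print(n,injig(onz('top',*c(x,y),.083 if 'p' in n else .057)).round(4))
E
python3 fit.py | sed -n '/====/,$p'
```

```text
====
re [ 0.0267 -0.0468  0.057 ]
reo [-0.0184 -0.0457  0.057 ]
plate_top [0.0269 0.0926 0.083 ]
plate_bot [-0.0373  0.0937  0.083 ]
```

```bash
python3 -c "
from bench import ctrl
print(ctrl.sign_off())"
```

```text
the job is handed in; nothing more can be done
None
```

The job is done and handed in at about 22.7 s of the 61 s allowed. sign_off gave no verdict.

- **Stop:** I pushed it over and pressed it to its hard end. The fingers met the arm's top face at 83 mm, as expected when it is level, and read 25 N. Both cameras then showed it level across the trough.
- **Tipping:** The blank tipped towards the stop and lies flat in the trough with its blue end leading.
- **Pushing up to the stop:** I pushed the blank along until the force rose to 25 N, backed off gently and lifted clear. In the last top picture the blank's rear end is at y ≈ −46 mm in the jig's frame. That puts the blue end at about +104 mm, and the stop plate's face is at about +103 mm, so they touch within measuring error (about 2 mm).
- **Bystanders:** In the last pictures the glue bottle, screwdriver, tape, tin and square look unmoved. The mug was half hidden by the arm in the top view, and the side crop shows only part of it; what shows of it and of the offcut looked unmoved.

**Problem on the way:** Early in the approach, joint 6 reached its range limit. This left the tool tilted about 3° for the rest of the job. I rolled it half a turn and carried on, with no visible effect on the result.

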